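# Stroke the cap organiser's row of lids shut

### The job

Close the organiser's four half-open lids, one after another, in one gentle stroke of the fingertips along the row: start on the plain flat shelf at the hinge end, run over the row to the other end so that every lid lies fully shut, then take the hand away. Keep the fingertips on the row, or within about 2 cm above it, until the last lid is down; do not press hard, throw a lid open, or pick up or shift the organiser, and leave the jars and other things around it undisturbed.

Things in the scene. Friction and masses are not known exactly. Their poses are not given: they have to be found in the camera images.
- organiser: Grey plastic box of caps, 250 mm long, 60 wide, 3 kg, loose, turned any way. Origin: centre of its underside; z up; x runs along the row. In it a sprung tray, 52 wide, tops 59 mm above the table: flat shelf (x -121 to -87 mm), four white lids, one every 50 mm, end wall (x 113 to 121). Pressed, the tray sinks: 4 N to start, then 1.5 N per mm, hard stop at 8 mm; it springs back
- row_start (a point): Point on top of the plain shelf, on the row's centre line, 22 mm before the first lid's hinge (organiser x = -107 mm), 59 mm above the table: where the stroke starts. A fingertip moved from here towards row_end, from 2 mm above to 4 mm below the shut lids' level, wedges each lid down in turn
- row_end (a point): Point on top of the end wall, on the row's centre line (organiser x = 118 mm), 7 mm past the last lid's free edge, 59 mm above the table: where the stroke ends
- lid1 (a joint): Angle (rad) of the first lid from the shelf: 0 shut and level, grows as it opens, 0.3 to 0.6 at the start (free edge 13 to 27 mm up), stop at 1.6. Lid 46 mm along x, 52 wide, 4 thick; hinged on its edge nearer the shelf, at organiser x = -85 mm, 55 mm up. No spring; light friction holds it where left; under 1 N at its free edge shuts it
- lid2 (a joint): Angle (rad) of the second lid from the shelf: 0 shut and level, grows as it opens, 0.3 to 0.6 at the start (free edge 13 to 27 mm up), stop at 1.6. Lid 46 mm along x, 52 wide, 4 thick; hinged on its edge nearer the shelf, at organiser x = -35 mm, 55 mm up. No spring; light friction holds it where left; under 1 N at its free edge shuts it
- lid3 (a joint): Angle (rad) of the third lid from the shelf: 0 shut and level, grows as it opens, 0.3 to 0.6 at the start (free edge 13 to 27 mm up), stop at 1.6. Lid 46 mm along x, 52 wide, 4 thick; hinged on its edge nearer the shelf, at organiser x = 15 mm, 55 mm up. No spring; light friction holds it where left; under 1 N at its free edge shuts it
- lid4 (a joint): Angle (rad) of the fourth lid from the shelf: 0 shut and level, grows as it opens, 0.3 to 0.6 at the start (free edge 13 to 27 mm up), stop at 1.6. Lid 46 mm along x, 52 wide, 4 thick; hinged on its edge nearer the shelf, at organiser x = 65 mm, 55 mm up. No spring; light friction holds it where left; under 1 N at its free edge shuts it
- jar_a: amber glass jar, 46 mm across, 84 mm tall with its metal cap, loose, beside the organiser; origin at the centre of its underside
- jar_b: amber glass jar like jar_a, on the organiser's other side
- jar_c: amber glass jar like jar_a, to the robot's left on the table
- spare_cap: loose brass-coloured jar cap, 38 mm across, 18 mm high, near the organiser; origin at the centre of its underside
- tape_roll: roll of packing tape lying flat, 92 mm across, 45 mm high; origin at the centre of its underside
- carton_flat: flat paper carton pack, 120 x 70 x 12 mm; origin at the centre of its underside
- carton: upright carton, 55 x 55 x 95 mm; origin at the centre of its underside
- brush: hand brush lying on the table, to be left alone

How it is judged:
On the way, in this order (a step that is already met when the one before it is completed fails the run):
1. the first lid from the plain shelf is shut (below 0.08 rad) (value of joint lid1 below 0.08 rad), for 0.05 s.
2. the second lid from the plain shelf is shut (below 0.08 rad) (value of joint lid2 below 0.08 rad), for 0.05 s.
3. the third lid from the plain shelf is shut (below 0.08 rad) (value of joint lid3 below 0.08 rad), for 0.05 s.
4. the fourth lid from the plain shelf is shut (below 0.08 rad) (value of joint lid4 below 0.08 rad), for 0.05 s.
At the end, for the whole second after the job is handed in: All four lids are shut to within 0.08 rad (free edge less than 4 mm up), the organiser stands at rest within 20 mm of where it was, and every bystander is within 20 mm of its place (value of joint each of lid1, lid2, lid3, lid4 below 0.08 rad and distance of each of organiser, jar_a, jar_b, jar_c, spare_cap, tape_roll, carton_flat, carton, brush from where it was at the start of the episode below 0.02 m and linear speed of organiser below 0.02 m/s); the robot touches nothing.
It fails at once if the fingers press on the organiser or its lids with more than 25 N (contact force between the fingers and organiser above 25 N).
It fails at once if a lid is thrown open beyond 1.0 rad (value of joint any of lid1, lid2, lid3, lid4 above 1 rad).
It fails at once if between the shutting of the first and the last lid the fingertips leave the row: the grasp point more than 70 mm above the shut lids (fingertips about 50 mm) or 45 mm to either side of the centre line (value of joint lid1 below 0.08 rad and value of joint lid4 above 0.12 rad and (z of the grasp point in the frame of organiser above 0.129 m or y of the grasp point in the frame of organiser above 0.045 m or y of the grasp point in the frame of organiser below -0.045 m)).
It fails at once if the organiser is shifted more than 20 mm, lifted more than 8 mm or tipped (distance of organiser from where it was at the start of the episode above 0.02 m or height (world z) of organiser above 0.008 m or angle between organiser's own z axis and vertical above 0.1 rad).
It fails at once if a bystander is shifted or lifted more than 20 mm, or knocked over (distance of any of jar_a, jar_b, jar_c, spare_cap, tape_roll, carton_flat, carton, brush from where it was at the start of the episode above 0.02 m or angle between any of jar_a, jar_b, jar_c, spare_cap, tape_roll, carton_flat, carton's own z axis and vertical above 0.35 rad).
It also fails if it takes over 40 s, if anything falls off the work surface, if the arm or the gripper's body presses on something with over 40 N, if the wrist force passes 120 N, or if a joint passes its speed limit or range.

### The arm

A 6-joint arm with a two-finger parallel gripper is mounted at the origin on the work surface. World frame = base frame: x ahead of the robot, y to its left, z up, the work surface at z = 0. Lengths are in m, angles in rad, forces in N, time in s.
With the tool pointing down it reaches from about 0.375 to 0.925 m from the base axis. Payload 5.7 kg.
Tool frame: the origin (TCP) lies midway between the tips of the shut fingers; the grasp point (between the pads) lies 19 mm behind it; z points along the fingers, y is the direction in which the jaws open and shut (so a half turn about z gives the same grasp; the last joint's range is limited). The gripper opens to 85 mm and grips with 20 to 120 N. Pads are 22 mm wide; open, the fingers measure 114 mm over their backs; the gripper's body (76 mm by 85 mm) begins 54 mm behind the grasp point. The pads swing forward as they close: fully open they stand 13 mm farther back than shut.
Start: joints at [1.043, 0.359, 1.51, -0, 1.272, -0.115], TCP at [0.241, 0.55, 0.231] pointing down, gripper open.
Joint ranges: [-2.97, 2.97], [-1.01, 2.36], [0.21, 2.38], [-0.96, 4.11], [0.2, 2.71], [-2.98, 2.98]. Speed limits (rad/s): [2.39, 2.39, 3.14, 3.14, 3.14, 3.14].

### API

Orientations are given as a rotation vector (axis times angle).
In Python, from bench import bot gives the robot as it stands.
- The arm moves only by the tool carry_out, never from a script. Its argument "deltas" is a list of rows, each an object with "offset": the shift along the world's x, y, z in cm, a list of three; "rot": the turn, a rotation vector about the world's x, y, z in degrees, a list of three; "fingers": the opening, from 0 (shut) to 1 (fully open). A call has 1 to 20 rows; each row is the pose to reach, as a shift and turn from the pose measured when the call began; what a row does not reach only later rows make up. A row lasts 1/12 s, in which the tool goes at most 41.7 mm and 7.16 degrees, less where a joint would pass 70% of its speed; a pose out of reach is approached as far as the arm can. A call with a gripper value outside its range is refused whole. The fingers move at their own pace and stop on an object; "newtons" is the grip in N (left out, the last holds). Time passes only in rows, so rows that repeat a pose let the fingers close. It gives the time, the measured TCP pose, the force and the opening at its end, in the units of the state.
- bot.observe(): the state, without advancing time (a new reading comes with each control period).
- bot.capture(name): name is "scene" or "top" or "wrist"; returns a dict with "pixels" (400x640x3 uint8, red, green, blue), "intrinsics" (3x3 intrinsics, pixels), "extrinsics" (4x4, takes a point from world to camera coordinates). Camera axes: x right, y down, z forward; pixel columns grow to the right and rows downward; lengths in m; the calibration is good to about 2 mm. A picture is of the moment at which its call begins. There is no depth.
- bot.sign_off(): hands the job in, once; it reports no verdict.
The state is a dict: "t": time; "q": joint angles; "qvel": joint speeds; "joint_efforts": joint torques, N m; "ee_pos": TCP position; "orientation": TCP orientation; "ft_force": force on the tool from outside, world axes, zero at the start; "ft_torque": the same for the moment, N m; "width": finger opening in m.
Only numpy, scipy, OpenCV 4.12 (cv2) and the standard library are available. Lean on these libraries where they do the work, as an engineer would, in place of code of your own. Each camera call takes 0.05 s, during which the arm holds its last target.

## Working session

There is one attempt and no reset: what is moved stays moved. The work goes in short steps, Python scripts to look and compute and a tool call to move; the robot and the scene stay as the last step left them, time stands still between calls to the robot, and variables do not carry over. Pictures are saved under pics/ and viewed, and the job is handed in when it is done.

Besides the shell and the picture viewer there is one more tool, called by a JSON object that holds its "method" and its "body". carry_out: Moves the arm, as the interface text tells. Its arguments: {"type":"object","properties":{"deltas":{"type":"array"},"newtons":{"type":"number"}},"required":["deltas"]}

```bash
mkdir -p pics
python3 - <<'E'
from bench import bot
import cv2,numpy as np,pickle
s=bot.observe();print(s)
d={}
for n in("scene","top"):
    c=bot.capture(n);d[n]=c
    cv2.imwrite(f"pics/{n}0.png",c["pixels"][:,:,::-1])
    print(n,np.round(c["intrinsics"],1).tolist(),np.round(c["extrinsics"],3).tolist())
pickle.dump(d,open("cap0.pkl","wb"))
E
```

```text
{'t': 0.0, 'q': array([ 1.04287396e+00,  3.59506087e-01,  1.51144272e+00,  2.73391952e-05,
        1.27248794e+00, -1.15072144e-01]), 'qvel': array([-6.14399245e-04,  1.12762308e-04,  1.02142197e-05, -1.58059801e-03,
       -1.53708396e-04, -1.12939847e-03]), 'joint_efforts': array([ 6.87123920e-04, -5.27631998e+01, -2.78617376e+01, -8.69016048e-05,
        1.31272539e-02, -3.56446328e-06]), 'ee_pos': array([0.24037114, 0.54900518, 0.23044902]), 'orientation': array([-6.43795451e-01, -3.07429792e+00,  2.73478619e-03]), 'ft_force': array([-0.63062177,  0.72948443, -0.61000156]), 'ft_torque': array([-0.00906339,  0.01703266,  0.02657182]), 'width': 0.08564408115357819}
scene [[478.8, 0.0, 307.4], [0.0, 478.8, 208.2], [0.0, 0.0, 1.0]] [[-0.78, 0.626, 0.005, 0.392], [0.488, 0.614, -0.621, -0.221], [-0.391, -0.482, -0.784, 1.847], [0.0, 0.0, 0.0, 1.0]]
top [[444.2, 0.0, 320.4], [0.0, 444.2, 200.9], [0.0, 0.0, 1.0]] [[0.007, -1.0, -0.01, 0.037], [-0.993, -0.006, -0.114, 0.546], [0.114, 0.011, -0.993, 1.242], [0.0, 0.0, 0.0, 1.0]]
```

View pics/scene0.png

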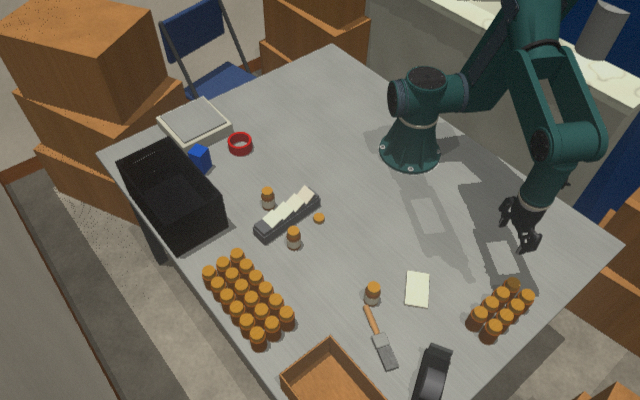

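View pics/top0.png

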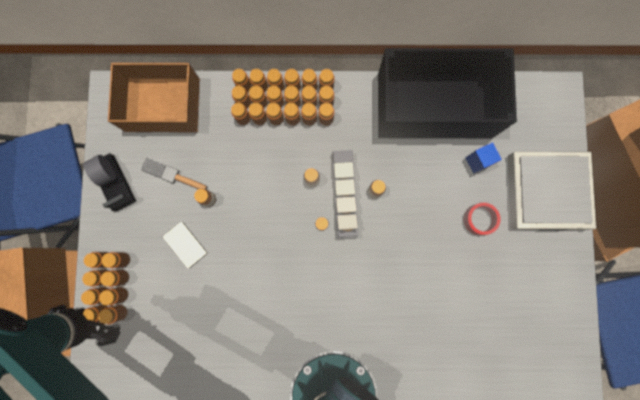

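The top view shows the organiser around (344,193), running nearly along world x, with jars at (311,176) and (378,187) and the cap at (321,224). I'll zoom in on it.

Run:
```python
import cv2,pickle,numpy as np
d=pickle.load(open("cap0.pkl","rb"))
a=d["top"]["pixels"][140:250,285:405,::-1]
b=d["scene"]["pixels"][170:260,235:345,::-1]
cv2.imwrite("pics/tz.png",cv2.resize(a,None,fx=5,fy=5,interpolation=cv2.INTER_CUBIC))
cv2.imwrite("pics/sz.png",cv2.resize(b,None,fx=6,fy=6,interpolation=cv2.INTER_CUBIC))
```

```text
(no output)
```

View pics/tz.png

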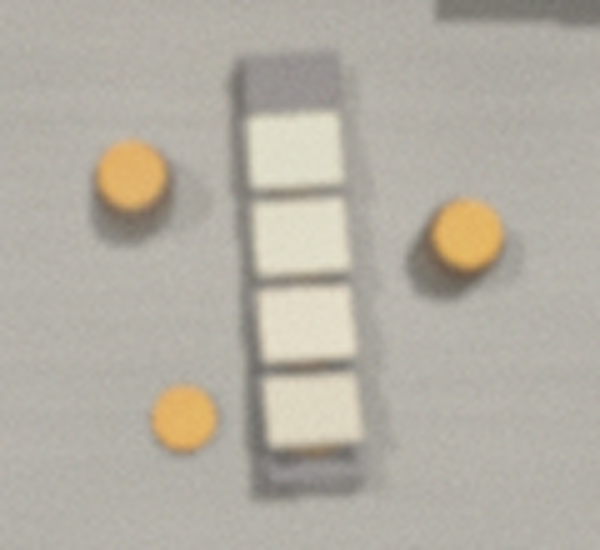

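View pics/sz.png

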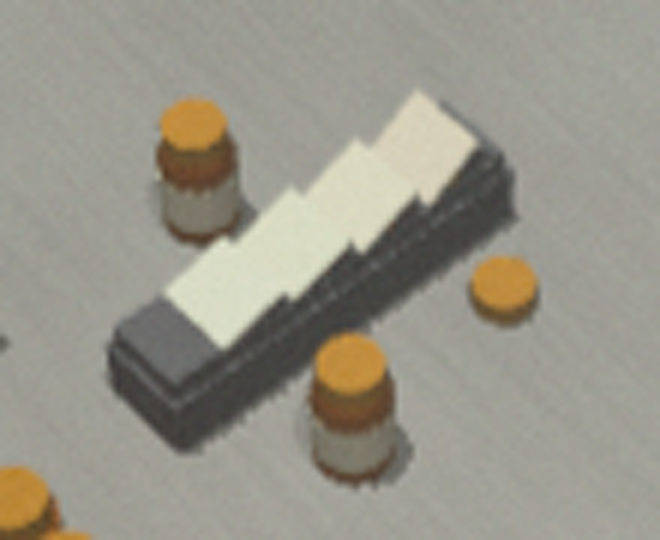

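```bash
cat > fit.py <<'E'
import cv2,pickle,numpy as np
from scipy.optimize import least_squares
d=pickle.load(open("cap0.pkl","rb"))
def proj(c,P):
    E=d[c]["extrinsics"];p=(E[:3,:3]@P.T).T+E[:3,3];q=(d[c]["intrinsics"]@p.T).T
    return q[:,:2]/q[:,2:]
T=lambda u,v:((u+.5)/5-.5+285,(v+.5)/5-.5+140)
S=lambda u,v:((u+.5)/6-.5+235,(v+.5)/6-.5+170)
h=[-85,-35,15,65]
def free(i,a,s): # top of free edge
    return [h[i]+46*np.cos(a)-4*np.sin(a),s*26,55+46*np.sin(a)+4*np.cos(a)]
def pts(p):
    a=p[3:]
    L=[("t",[-121,-26,59],T(246,57)),("t",[-121,26,59],T(337,53)),
     ("t",[-85,-26,59],T(247,114)),("t",[-85,26,59],T(339,111)),
     ("s",[-85,26,59],S(165,296)),("s",[-85,-26,59],S(218,346)),
     ("s",[-121,-26,59],S(178,384)),("s",[-121,26,59],S(124,330))]
    tf=[((253,188),(343,184)),((258,276),(349,270)),((263,362),(356,355)),((270,448),(361,441))]
    sf=[((285,297),(228,237)),((352,243),(292,188)),((416,192),(357,138)),((430,205),(419,90))]
    sf[3]=((478,148),(419,90))
    for i in range(4):
        for k,s in enumerate((-1,1)):
            L.append(("t",free(i,a[i],s),T(*tf[i][k])));L.append(("s",free(i,a[i],s),S(*sf[i][k])))
    return L
def world(p,X):
    X=np.atleast_2d(X)/1000;c,s=np.cos(p[2]),np.sin(p[2])
    return np.c_[p[0]+c*X[:,0]-s*X[:,1],p[1]+s*X[:,0]+c*X[:,1],X[:,2]]
def res(p):
    return np.concatenate([proj({"t":"top","s":"scene"}[c],world(p,X))[0]-np.array(m) for c,X,m in pts(p)])
if __name__=="__main__":
    r=least_squares(res,[0.55,-0.03,3.1,.4,.4,.4,.4],loss="soft_l1")
    print(np.round(r.x,4)); print(np.round(res(r.x).reshape(-1,2),1).tolist())
    p=r.x;print("start,end",world(p,[[-107,0,59],[118,0,59]]))
    np.save("p.npy",p)
    for n,f,o,sh in(("top",5,(285,140),(110,120)),("scene",6,(235,170),(90,110))):
        im=cv2.resize(d[n]["pixels"][o[1]:o[1]+sh[0],o[0]:o[0]+sh[1],::-1],None,fx=f,fy=f,interpolation=cv2.INTER_CUBIC)
        def ln(X):
            q=(proj(n,world(p,np.array(X,float)))-o+.5)*f-.5
            cv2.polylines(im,[q.astype(int)],True,(0,0,255),1)
        ln([[-125,-30,0],[-125,30,0],[125,30,0],[125,-30,0]])
        ln([[-121,-26,59],[-121,26,59],[-87,26,59],[-87,-26,59]])
        ln([[113,-26,59],[113,26,59],[121,26,59],[121,-26,59]])
        for i in range(4):
            a=p[3+i];ln([[h[i]-4*np.sin(a),-26,55+4*np.cos(a)],[h[i]-4*np.sin(a),26,55+4*np.cos(a)],free(i,a,1),free(i,a,-1)])
        cv2.imwrite(f"pics/ov_{n}.png",im)
E
python3 fit.py
```

```text
[ 0.5686 -0.0288  3.2041  0.1979  0.2746  0.3839  0.4853]
[[-0.7, -0.6], [-0.6, -0.9], [-0.2, 0.4], [-0.2, -0.0], [-0.5, -1.0], [0.8, 0.2], [-1.3, 0.0], [-2.4, -0.7], [-0.4, 0.5], [-0.0, -0.6], [0.2, 0.3], [-0.8, 0.1], [-0.3, 0.1], [0.1, -0.2], [0.2, 0.2], [-0.2, -0.1], [-0.2, -0.1], [0.3, -0.1], [0.0, 0.2], [-0.2, -0.0], [-0.6, -0.1], [0.5, -0.9], [0.2, 0.2], [-0.1, 0.1]]
start,end [[ 0.67539418 -0.022106    0.059     ]
 [ 0.45083294 -0.0361506   0.059     ]]
```

View pics/ov_top.png

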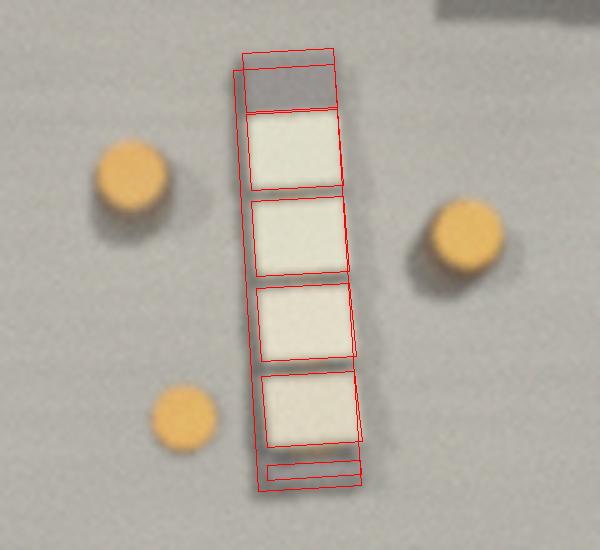

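View pics/ov_scene.png

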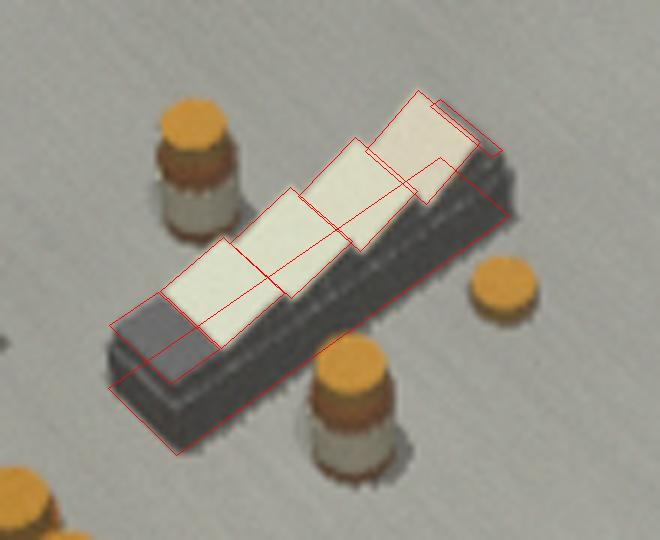

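```bash
python3 - <<'E'
s=open("fit.py").read()
s=s.replace('[-85,-26,59],','[-86.8,-26,59],').replace('[-85,26,59],','[-86.8,26,59],')
s=s.replace('''S(124,330))]''','''S(121,336)),
     ("t",[125,-30,0],T(257,500)),("t",[125,30,0],T(359,493)),("t",[-125,-30,0],T(236,74)),
     ("s",[-125,-30,0],S(184,452)),("s",[-125,30,0],S(112,376)),("s",[125,-30,0],S(516,215)),("t",[121,26,59],T(361,482)),("t",[121,-26,59],T(267,488))]''')
s=s.replace('loss="soft_l1"','loss="soft_l1",bounds=([0,-1,2.5]+[.28]*4,[1,1,4]+[.62]*4)')
open("fit.py","w").write(s)
E
python3 fit.py
```

```text
[ 0.5667 -0.0285  3.2001  0.28    0.3426  0.4524  0.5584]
[[-0.6, -0.0], [-0.5, -0.2], [-0.2, 0.4], [-0.2, 0.1], [-0.5, -1.0], [0.8, 0.3], [-0.8, -0.3], [-1.4, -2.0], [0.0, -1.2], [0.2, -0.8], [-0.4, -0.2], [-0.8, 0.2], [-0.1, 1.7], [-0.5, 0.1], [-0.2, -0.7], [-0.1, -0.9], [-0.4, 0.5], [0.1, -1.3], [0.2, 0.3], [-0.6, -0.7], [-0.4, 0.1], [0.3, -0.7], [0.1, 0.4], [0.1, -0.7], [-0.4, -0.1], [0.5, -0.6], [-0.1, 0.3], [-0.0, -0.5], [-0.8, -0.2], [0.6, -1.3], [0.0, 0.2], [0.1, -0.4]]
start,end [[ 0.67348966 -0.02225634  0.059     ]
 [ 0.44887467 -0.03541327  0.059     ]]
```

View pics/ov_top.png

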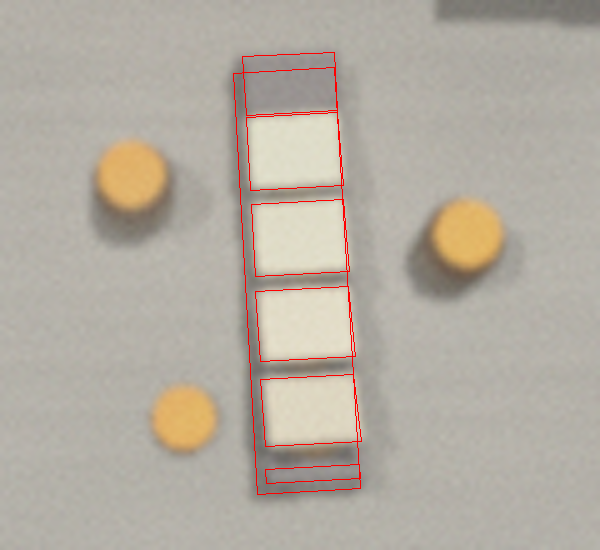

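View pics/ov_scene.png

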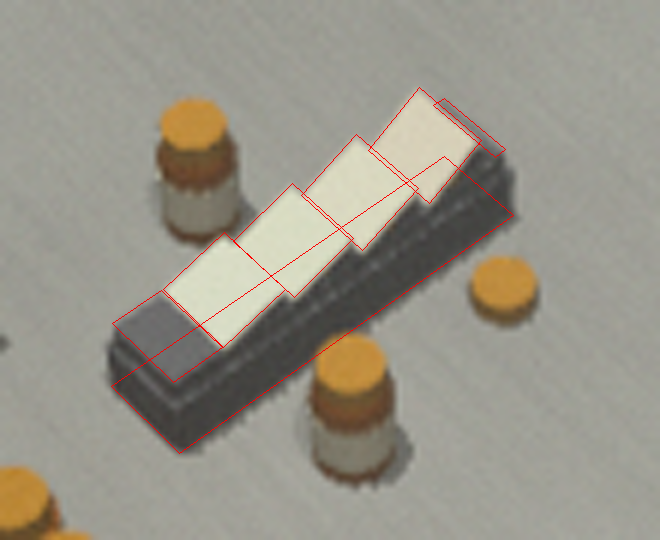

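The fit now agrees in both views to about 1 px (2–3 mm). The shelf is at the far end and the row runs toward the robot. Next I shut the fingers, move above row_start, and turn the jaws across the row (+27°).

{"method": "carry_out", "body": {"deltas": [{"offset": [1,-1.3,0],"rot": [0,0,1],"fingers": 0},{"offset": [3,-4,0],"rot": [0,0,2],"fingers": 0},{"offset": [5,-6.6,0],"rot": [0,0,4],"fingers": 0},{"offset": [7.2,-9.5,0],"rot": [0,0,6],"fingers": 0},{"offset": [9.4,-12.4,0],"rot": [0,0,8],"fingers": 0},{"offset": [11.6,-15.3,0],"rot": [0,0,10],"fingers": 0},{"offset": [14,-18.5,0],"rot": [0,0,12],"fingers": 0},{"offset": [16.4,-21.7,0],"rot": [0,0,14],"fingers": 0},{"offset": [18.8,-24.8,0],"rot": [0,0,16],"fingers": 0},{"offset": [21.2,-28,0],"rot": [0,0,18],"fingers": 0},{"offset": [23.6,-31.2,0],"rot": [0,0,20],"fingers": 0},{"offset": [26,-34.4,0],"rot": [0,0,22],"fingers": 0},{"offset": [28.4,-37.5,0],"rot": [0,0,24],"fingers": 0},{"offset": [30.8,-40.7,-1],"rot": [0,0,26],"fingers": 0},{"offset": [33.2,-43.9,-2],"rot": [0,0,27],"fingers": 0},{"offset": [35.6,-47,-3],"rot": [0,0,27],"fingers": 0},{"offset": [38,-50.2,-4],"rot": [0,0,27],"fingers": 0},{"offset": [40.4,-53.4,-5],"rot": [0,0,27],"fingers": 0},{"offset": [42.2,-55.8,-6.5],"rot": [0,0,27],"fingers": 0},{"offset": [43.2,-57.1,-8],"rot": [0,0,27],"fingers": 0}], "newtons": 30}}

```text
t: 1.77
ee_pos: [0.6749, -0.0258, 0.1498]
orientation: [-0.088, 3.138, -0.005]
ft_force: [-0.4, -0.5, 0.5]
width: 0.0002
```

Run:
```python
from bench import bot
import cv2,numpy as np
import fit
s=bot.observe();print(s["ee_pos"],s["ft_force"],s["t"])
for n,f,o,sh in(("top",5,(285,140),(110,120)),("scene",6,(235,150),(100,110))):
    c=bot.capture(n)
    im=cv2.resize(c["pixels"][o[1]:o[1]+sh[0],o[0]:o[0]+sh[1],::-1],None,fx=f,fy=f,interpolation=cv2.INTER_CUBIC)
    q=(fit.proj(n,s["ee_pos"][None])[0]-o+.5)*f-.5
    cv2.drawMarker(im,tuple(int(v) for v in q),(0,0,255),0,12,1)
    cv2.imwrite(f"pics/b_{n}.png",im)
cv2.imwrite("pics/b_wrist.png",bot.capture("wrist")["pixels"][:,:,::-1])
```

```text
[ 0.67488748 -0.02575418  0.14977679] [-0.42530339 -0.46811392  0.52807749] 1.7667
```

View pics/b_scene.png

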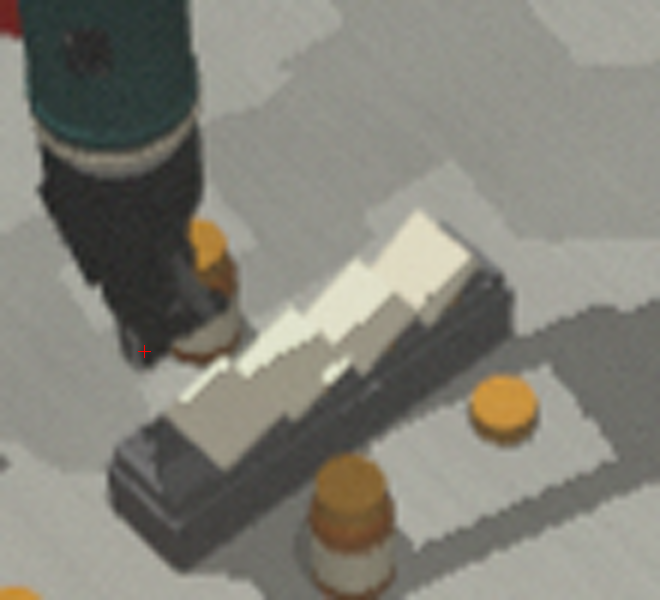

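View pics/b_wrist.png

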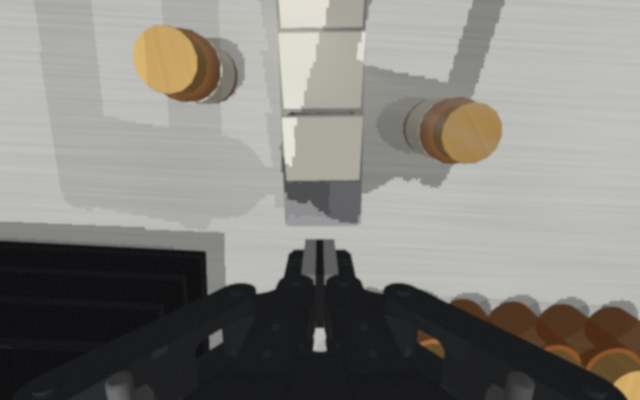

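The wrist view shows the shelf corners clearly: outer at (286,224) and (360,224), hinge side at (284,182) and (361,180). I'll project these to z = 0.059.

Run:
```python
from bench import bot
import cv2,numpy as np
c=bot.capture("wrist");im=c["pixels"]
cv2.imwrite("pics/wz.png",cv2.resize(im[100:270,250:400,::-1],None,fx=4,fy=3.5*1.14,interpolation=cv2.INTER_CUBIC))
E=c["extrinsics"];C=-E[:3,:3].T@E[:3,3];print("cam",C)
for u,v in((286,224),(360,224),(284.5,182),(361,180),(282.5,113),(362,109),(281,30.5),(365,29)):
    r=E[:3,:3].T@np.linalg.inv(c["intrinsics"])@[u,v,1];print((u,v),np.round(C+r*(0.059-C[2])/r[2],4))
p=np.load("p.npy");import fit
print(fit.world(p,[[-121,26,59],[-121,-26,59],[-86.8,26,59],[-86.8,-26,59],[-37,26,59],[13,26,59]]).round(4))
```

```text
cam [ 0.60573585 -0.02695613  0.28996357]
(286, 224) [ 0.6881 -0.0472  0.059 ]
(360, 224) [0.685  0.0077 0.059 ]
(284.5, 182) [ 0.6563 -0.0493  0.059 ]
(361, 180) [0.6518 0.0055 0.059 ]
(282.5, 113) [ 0.6085 -0.052   0.059 ]
(362, 109) [0.6029 0.0017 0.059 ]
(281, 30.5) [ 0.5576 -0.0543  0.059 ]
(365, 29) [ 0.5537 -0.0008  0.059 ]
[[ 0.689  -0.0474  0.059 ]
 [ 0.6859  0.0045  0.059 ]
 [ 0.6548 -0.0494  0.059 ]
 [ 0.6518  0.0025  0.059 ]
 [ 0.6051 -0.0523  0.059 ]
 [ 0.5552 -0.0552  0.059 ]]
```

View pics/wz.png

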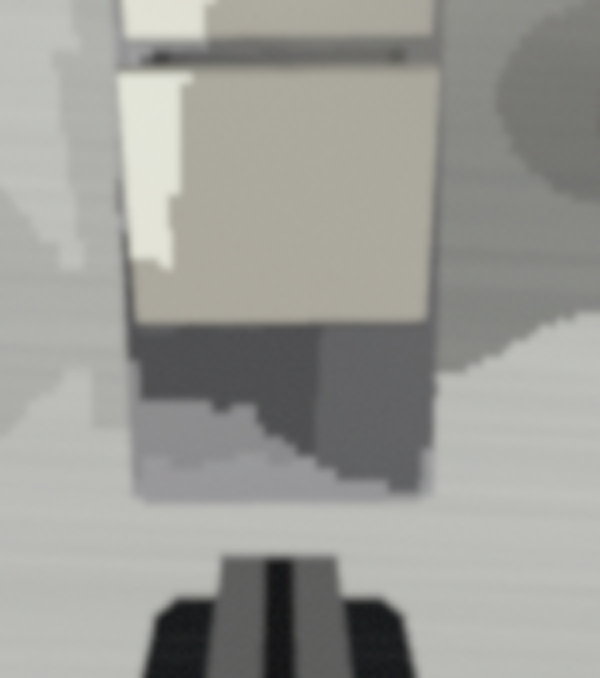

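The wrist measurement agrees with the fit to 1–2 mm (start about (0.673,-0.022), end about (0.449,-0.035)). Descending to about 6 mm above the shelf.

{"method": "carry_out", "body": {"deltas": [{"offset": [-0.2,0.4,-1],"rot": [0,0,0],"fingers": 0},{"offset": [-0.2,0.4,-3],"rot": [0,0,0],"fingers": 0},{"offset": [-0.2,0.4,-5],"rot": [0,0,0],"fingers": 0},{"offset": [-0.2,0.4,-7],"rot": [0,0,0],"fingers": 0},{"offset": [-0.2,0.4,-8],"rot": [0,0,0],"fingers": 0},{"offset": [-0.2,0.4,-8.5],"rot": [0,0,0],"fingers": 0},{"offset": [-0.2,0.4,-8.5],"rot": [0,0,0],"fingers": 0},{"offset": [-0.2,0.4,-8.5],"rot": [0,0,0],"fingers": 0}]}}

```text
t: 2.63
ee_pos: [0.6698, -0.0174, 0.0653]
orientation: [0.091, -3.138, 0.001]
ft_force: [0.3, -0.3, 0.2]
width: 0.0
```

Run:
```python
from bench import bot
import cv2
s=bot.observe();print(s["ee_pos"],s["ft_force"],s["orientation"],s["t"])
c=bot.capture("scene")
cv2.imwrite("pics/c.png",cv2.resize(c["pixels"][150:250,235:345,::-1],None,fx=6,fy=6,interpolation=cv2.INTER_CUBIC))
```

```text
[ 0.66975906 -0.01735699  0.06532079] [ 0.34539195 -0.2551026   0.22628517] [ 9.12756591e-02 -3.13843840e+00  1.45260912e-03] 2.6333
```

View pics/c.png

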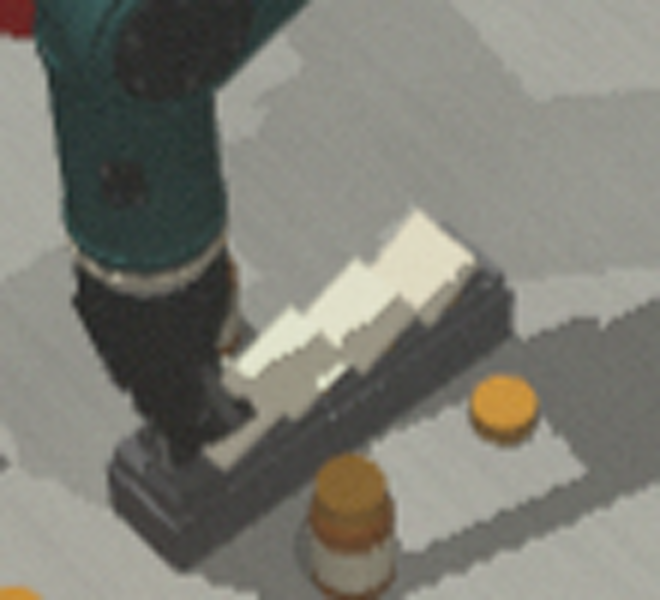

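{"method": "carry_out", "body": {"deltas": [{"offset": [0.35,-0.4,0],"rot": [0,0,0],"fingers": 0},{"offset": [0.35,-0.4,-0.2],"rot": [0,0,0],"fingers": 0},{"offset": [0.35,-0.4,-0.4],"rot": [0,0,0],"fingers": 0},{"offset": [0.35,-0.4,-0.6],"rot": [0,0,0],"fingers": 0},{"offset": [0.35,-0.4,-0.7],"rot": [0,0,0],"fingers": 0},{"offset": [0.35,-0.4,-0.8],"rot": [0,0,0],"fingers": 0},{"offset": [0.35,-0.4,-0.8],"rot": [0,0,0],"fingers": 0}]}}

```text
t: 3.27
ee_pos: [0.6738, -0.0217, 0.0581]
orientation: [0.091, -3.14, 0.002]
ft_force: [-0.7, -0.3, 4.7]
width: 0.0003
```

Contact is 4.7 N at z = 0.058, as expected. First half of the stroke, at 6 mm per row.

{"method": "carry_out", "body": {"deltas": [{"offset": [-0.2,0,-0.1],"rot": [0,0,0],"fingers": 0},{"offset": [-0.6,-0.03,-0.2],"rot": [0,0,0],"fingers": 0},{"offset": [-1.2,-0.07,-0.2],"rot": [0,0,0],"fingers": 0},{"offset": [-1.8,-0.1,-0.2],"rot": [0,0,0],"fingers": 0},{"offset": [-2.4,-0.14,-0.2],"rot": [0,0,0],"fingers": 0},{"offset": [-3.0,-0.18,-0.2],"rot": [0,0,0],"fingers": 0},{"offset": [-3.6,-0.21,-0.2],"rot": [0,0,0],"fingers": 0},{"offset": [-4.2,-0.25,-0.2],"rot": [0,0,0],"fingers": 0},{"offset": [-4.8,-0.28,-0.2],"rot": [0,0,0],"fingers": 0},{"offset": [-5.4,-0.32,-0.2],"rot": [0,0,0],"fingers": 0},{"offset": [-6.0,-0.35,-0.2],"rot": [0,0,0],"fingers": 0},{"offset": [-6.6,-0.39,-0.2],"rot": [0,0,0],"fingers": 0}]}}

```text
t: 4.27
ee_pos: [0.6113, -0.026, 0.0578]
orientation: [-0.09, 3.134, -0.004]
ft_force: [4.2, -0.7, 6.2]
width: 0.0
```

Run:
```python
from bench import bot
import cv2
s=bot.observe();print(s["ee_pos"],s["ft_force"],s["t"])
c=bot.capture("scene")
cv2.imwrite("pics/d.png",cv2.resize(c["pixels"][150:250,235:345,::-1],None,fx=6,fy=6,interpolation=cv2.INTER_CUBIC))
```

```text
[ 0.61133254 -0.02599464  0.05780387] [ 4.16167899 -0.73317219  6.19451008] 4.2667
```

View pics/d.png

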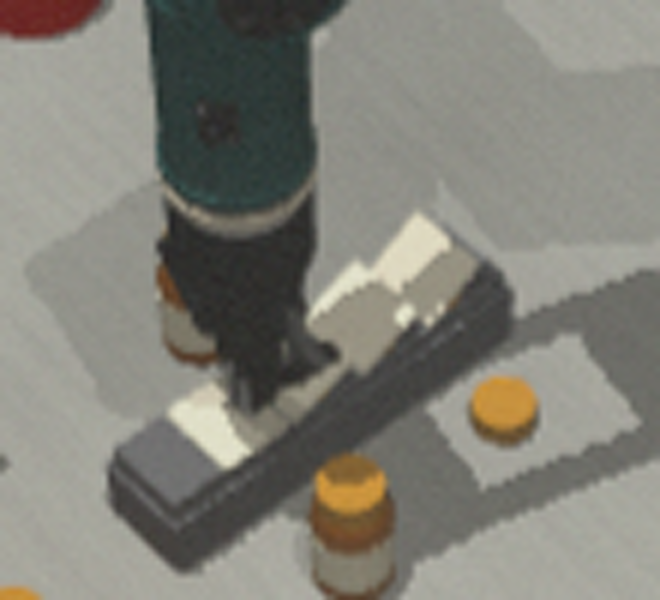

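Lid 1 is flat under the finger at (245,400) and the organiser hasn't moved. Continuing.

{"method": "carry_out", "body": {"deltas": [{"offset": [-0.4,-0.02,-0.15],"rot": [0,0,0],"fingers": 0},{"offset": [-1.0,-0.05,-0.15],"rot": [0,0,0],"fingers": 0},{"offset": [-1.6,-0.09,-0.15],"rot": [0,0,0],"fingers": 0},{"offset": [-2.2,-0.12,-0.15],"rot": [0,0,0],"fingers": 0},{"offset": [-2.8,-0.16,-0.15],"rot": [0,0,0],"fingers": 0},{"offset": [-3.4,-0.2,-0.15],"rot": [0,0,0],"fingers": 0},{"offset": [-4.0,-0.23,-0.15],"rot": [0,0,0],"fingers": 0},{"offset": [-4.6,-0.27,-0.15],"rot": [0,0,0],"fingers": 0},{"offset": [-5.2,-0.3,-0.15],"rot": [0,0,0],"fingers": 0},{"offset": [-5.8,-0.34,-0.15],"rot": [0,0,0],"fingers": 0},{"offset": [-6.4,-0.37,-0.15],"rot": [0,0,0],"fingers": 0},{"offset": [-7.0,-0.41,-0.15],"rot": [0,0,0],"fingers": 0},{"offset": [-7.6,-0.44,-0.15],"rot": [0,0,0],"fingers": 0},{"offset": [-8.2,-0.48,-0.15],"rot": [0,0,0],"fingers": 0}]}}

```text
t: 5.48
ee_pos: [0.5318, -0.0313, 0.0577]
orientation: [-0.09, 3.127, -0.005]
ft_force: [4.8, -0.0, 6.2]
width: -0.0
```

{"method": "carry_out", "body": {"deltas": [{"offset": [-0.5,-0.02,-0.15],"rot": [0,0,0],"fingers": 0},{"offset": [-1.1,-0.05,-0.15],"rot": [0,0,0],"fingers": 0},{"offset": [-1.7,-0.08,-0.15],"rot": [0,0,0],"fingers": 0},{"offset": [-2.3,-0.11,-0.15],"rot": [0,0,0],"fingers": 0},{"offset": [-2.9,-0.14,-0.15],"rot": [0,0,0],"fingers": 0},{"offset": [-3.5,-0.17,-0.15],"rot": [0,0,0],"fingers": 0},{"offset": [-4.1,-0.2,-0.15],"rot": [0,0,0],"fingers": 0},{"offset": [-4.7,-0.23,-0.15],"rot": [0,0,0],"fingers": 0},{"offset": [-5.3,-0.26,-0.15],"rot": [0,0,0],"fingers": 0},{"offset": [-5.9,-0.29,-0.15],"rot": [0,0,0],"fingers": 0},{"offset": [-6.5,-0.32,-0.15],"rot": [0,0,0],"fingers": 0},{"offset": [-7.1,-0.35,-0.15],"rot": [0,0,0],"fingers": 0},{"offset": [-7.7,-0.38,-0.15],"rot": [0,0,0],"fingers": 0},{"offset": [-8.2,-0.4,-0.15],"rot": [0,0,0],"fingers": 0},{"offset": [-8.4,-0.4,-0.15],"rot": [0,0,0],"fingers": 0}]}}

```text
t: 6.73
ee_pos: [0.4511, -0.0361, 0.0575]
orientation: [-0.089, 3.12, -0.008]
ft_force: [4.4, -0.3, 6.0]
width: -0.0002
```

Run:
```python
from bench import bot
import cv2
s=bot.observe();print(s["ee_pos"],s["ft_force"],s["t"])
c=bot.capture("scene")
cv2.imwrite("pics/e.png",cv2.resize(c["pixels"][150:250,235:345,::-1],None,fx=6,fy=6,interpolation=cv2.INTER_CUBIC))
```

```text
[ 0.4510972  -0.03608519  0.05748493] [ 4.35149053 -0.26116913  6.0040398 ] 6.7333
```

View pics/e.png

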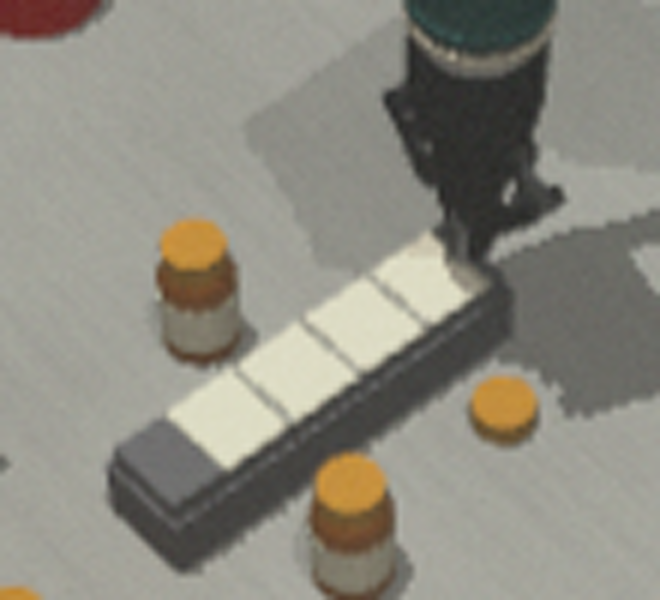

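All four lids are flat, with the finger over the end wall at (470,260). Lifting straight up.

{"method": "carry_out", "body": {"deltas": [{"offset": [0,0,0.3],"rot": [0,0,0],"fingers": 0},{"offset": [0,0,1],"rot": [0,0,0],"fingers": 0},{"offset": [0,0,2.5],"rot": [0,0,0],"fingers": 0},{"offset": [0,0,4.5],"rot": [0,0,0],"fingers": 0},{"offset": [0,0,7],"rot": [0,0,0],"fingers": 0},{"offset": [0,0,10],"rot": [0,0,0],"fingers": 0},{"offset": [0,0,12],"rot": [0,0,0],"fingers": 0},{"offset": [0,0,14],"rot": [0,0,0],"fingers": 0},{"offset": [0,0,15],"rot": [0,0,0],"fingers": 0},{"offset": [0,0,15],"rot": [0,0,0],"fingers": 0},{"offset": [0,0,15],"rot": [0,0,0],"fingers": 0},{"offset": [0,0,15],"rot": [0,0,0],"fingers": 0}]}}

```text
t: 7.78
ee_pos: [0.4499, -0.0358, 0.2067]
orientation: [-0.089, 3.122, -0.007]
ft_force: [-0.1, 0.0, -0.5]
width: -0.0
```

Run:
```python
from bench import bot
import cv2,pickle,numpy as np
d=pickle.load(open("cap0.pkl","rb"))
s=bot.observe();print(s["ee_pos"],s["ft_force"],s["t"])
a=bot.capture("scene")["pixels"];b=bot.capture("wrist")["pixels"]
x=cv2.resize(a[150:250,235:345,::-1],None,fx=4,fy=4,interpolation=cv2.INTER_CUBIC)
y=cv2.resize(d["scene"]["pixels"][150:250,235:345,::-1],None,fx=3,fy=4)
cv2.imwrite("pics/f.png",np.hstack([x,y]));cv2.imwrite("pics/fw.png",b[:,:,::-1])
```

```text
[ 0.44992538 -0.03582027  0.20671083] [-0.12119223  0.03075313 -0.50620512] 7.7833
```

View pics/f.png

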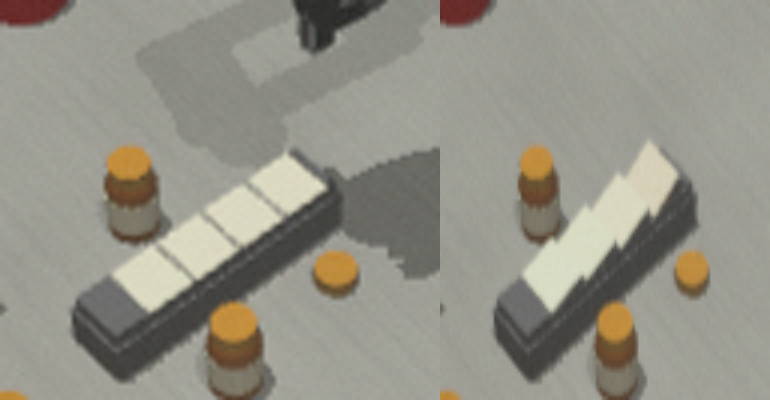

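View pics/fw.png

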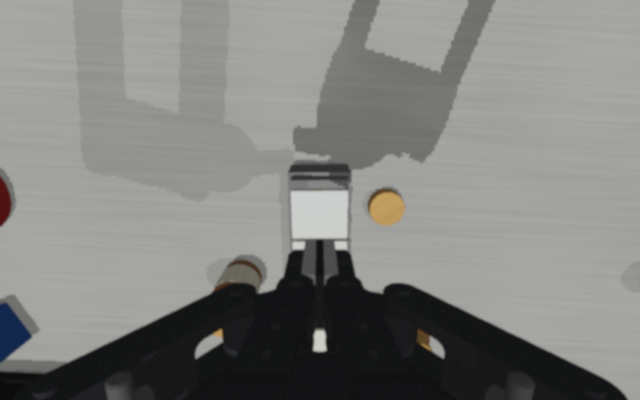

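All four lids lie flush, the organiser, jars and cap are where they were, and the hand is clear. Handing in.

```bash
python3 -c "
from bench import bot
print(bot.sign_off())"
```

```text
the job is handed in; nothing more can be done
None
```

All four lids are shut. I closed them with one stroke of the shut fingertips from the shelf at the far end to the end wall, lifted the hand straight up about 15 cm, and handed the job in at about 7.8 s.

- **Force:** at each stop along the row I read about 5–6 N down and 4–5 N along it. The 25 N limit was not approached at those points; I did not read the force between stops.
- **Pose:** my first fit of the organiser was a few mm off along the row: it gave lid 1 an impossible 0.20 rad. I refitted it. The wrist camera then agreed to 1–2 mm in most points, with one shelf corner about 3 mm off across the row.
- **Lids:** the last scene picture shows all four lying flat. I judged this by eye and did not measure the angles. The last wrist picture shows only the last lid clearly, and it is flat.
- **Surroundings:** next to the first picture, the organiser, both jars beside it and the spare cap look unmoved. I did not compare the third jar, tape roll, cartons and brush afterwards, but the arm passed well above them.

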